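# Slide the serving board out over the hatch counter's edge

## Robot

A 6-joint arm with a two-finger parallel gripper is mounted at the origin on the work surface. World frame = base frame: x ahead of the robot, y to its left, z up, the work surface at z = 0. Lengths are in m, angles in rad, forces in N, time in s.
With the tool pointing down it reaches from about 0.3 to 0.875 m from the base axis. Payload 6.4 kg.
Tool frame: the origin (TCP) lies midway between the tips of the shut fingers; the grasp point (between the pads) lies ctrl.grip_point_offset behind it (ctrl.grip_point_offset is the distance from the TCP to the grasp point, in m); z points along the fingers, y is the direction in which the jaws open and shut (so a half turn about z gives the same grasp; the last joint's range is limited). The gripper opens to 85 mm and grips with 20 to 120 N. Pads are 22 mm wide; open, the fingers measure 114 mm over their backs; the gripper's body (76 mm by 85 mm) begins 54 mm behind the grasp point. The pads swing forward as they close: fully open they stand 13 mm farther back than shut.
Start: joints at [-1.474, 0.181, 1.607, -0, 1.354, -0.206], TCP at [0.171, -0.549, 0.203] pointing down, gripper open.
Joint ranges: [-2.99, 2.99], [-0.89, 2.07], [0.3, 2.58], [-1.14, 4.28], [0, 2.63], [-3.12, 3.12]. Speed limits (rad/s): [2.57, 2.57, 3.01, 3.14, 3.14, 3.14].

## Interface

Orientations are given as a unit quaternion [w, x, y, z].
In Python, from bench import ctrl, viewer gives the robot as it stands.
- The arm moves only by the shell command python3 -m handwheel 'ROWS' [OPENING]. ROWS is JSON, a list of rows, each an object with "travel": the shift along the tool's x, y, z as a fraction of full scale, a list of three; "dr": the turn, a rotation vector about the tool's x, y, z as a fraction of full scale, a list of three. A call has 1 to 20 rows; each row shifts and turns the pose as measured when the row begins, along the tool's axes as they then stand; what a row does not reach is not made up. Full scale, the value 1, is 150 mm for a shift and 30 degrees for a turn. A row lasts 1/12 s, in which the tool goes at most 41.7 mm and 7.16 degrees, less where a joint would pass 70% of its speed; a pose out of reach is approached as far as the arm can. A call with a number of a shift or a turn outside -1 to 1 is refused whole. A call with a gripper value outside its range is refused whole. OPENING is the opening, from -1 (shut) to 1 (fully open), set as the call begins (- or left out, the last holds). The fingers move at their own pace and stop on an object; the grip force is fixed at half the most. Time passes only in rows, so rows that do not move let the fingers close. It gives the time, the measured TCP pose, the force and the opening at its end, in the units of the state.
- ctrl.get_obs(): the state, without advancing time (a new reading comes with each control period).
- viewer.camera(name): name is "side" or "top" or "wrist"; returns the picture (384x512x3 uint8, red, green, blue); there is no depth.
- viewer.get_calibration(name): a dict with "camera_matrix" (3x3 intrinsics, pixels), "R" (3x3) and "t" (3): a world point X has camera coordinates R X + t. Camera axes: x right, y down, z forward; pixel columns grow to the right and rows downward; lengths in m; the calibration is good to about 2 mm. The wrist camera is an equidistant fisheye: a pixel r from the principal point sees the ray r / f radians off the axis. A picture is of the moment at which its call begins: read the wrist's pose just before it. get_calibration takes no time and is no camera call; for the wrist camera it gives the pose at the moment of the call.
- ctrl.hand_in(): hands the job in, once; it reports no verdict.
The state is a dict: "time_s": time; "q": joint angles; "dq": joint speeds; "joint_efforts": joint torques, N m; "eef_pos": TCP position; "eef_rot": TCP orientation; "wrist_force": force on the tool from outside, world axes, zero at the start; "torque": the same for the moment, N m; "opening": opening from 0.0 (shut) to 1.0 (fully open).
Only numpy, scipy, OpenCV 4.12 (cv2) and the standard library are available. Lean on these libraries where they do the work, as an engineer would, in place of code of your own. Each camera call takes 0.05 s, during which the arm holds its last target. There are 200 camera calls.

## Task

Slide the thin wooden serving board out over the free outer edge of the light grey counter until it overhangs by 40 mm, square to that edge, so that someone outside the van can pick it up from below. Push it along with the fingertips, without lifting it, tipping it up or letting it drop off, and leave the rolling pin, sugar bowl, ice tray and bottle opener where they are. Finish with the hand clear.

Things in the scene. Friction and masses are not known exactly. Their poses are not given: they have to be found in the camera images.
- counter: Fixed light grey laminate drop counter, a slab 400 mm deep (its x) by 1000 mm wide (its y), 22 mm thick, lying on the work surface. Its position and yaw vary. Origin: centre of its underside; the top is 22 mm above. Its x axis points away from the robot, to the free outer edge with open air beyond (edge 200 mm from the origin).
- counter_edge (a point): Middle of the counter's free outer edge, at the height of its top surface. x axis: horizontal, outward over the edge, at right angles to it; y axis: along the edge; z up.
- board: Loose thin wooden serving board, a flat rectangle 110 mm (its x) by 150 mm (its y) by 8 mm thick, about 0.12 kg, flat on the counter, its long sides along the free edge within 17 degrees, its leading side's middle 25 to 75 mm short of it. Origin: centre of its underside; x points to the free edge; the trailing side is 55 mm behind. Slides at about 1 N and stays where left.
- board_front (a point): Middle of the board's leading long side (the one nearer the free edge), at its underside; axes as the board's. Its distance outward past the counter's edge is the overhang.
- sugar_bowl: White ceramic sugar bowl with lid and knob, 96 mm across, 100 mm high, to one side of the board. Bystander. Origin: centre of its underside, z up.
- ice_tray: Pink silicone ice tray, 150 mm (its x) by 85 mm by 30 mm high, to the other side of the board. Bystander. Origin: centre of its underside, z up.
- rolling_pin: Wooden rolling pin lying along its x, 290 mm long, 45 mm thick, near the counter's left (+y) end. Bystander. Origin: under its middle, at the counter's top.
- bottle_opener: Flat steel bottle opener, 155 mm long (its y), at most 38 mm wide, 4 mm thick, lying flat near the counter's right (-y) end, pointing at the free edge. Bystander. Origin: centre of its underside.

How it is judged:
By the outcome, as a careful person would: the job done as asked, in the order asked, and still so for the second after the job is handed in, with the robot touching nothing.
It also fails if it takes over 40 s, if anything falls off the work surface, if the arm or the gripper's body presses on something with over 40 N, if the wrist force passes 120 N, or if a joint passes its speed limit or range.

## Working session

There is one attempt and no reset: what is moved stays moved. The work goes in short steps, Python scripts to look and compute and a shell command to move; the robot and the scene stay as the last step left them, time stands still between calls to the robot, and variables do not carry over. Pictures are saved under pics/ and viewed, about 8 in all and at most 12, crops included, and the job is handed in when it is done.

```bash
mkdir -p pics; cat > h.py <<'E'
import numpy as np,cv2
from bench import ctrl,viewer
def snap(cam,fn,crop=None,s=1):
    im=viewer.camera(cam)[:,:,::-1]
    cv2.imwrite('pics/raw_'+fn,im)
    if crop: x0,y0,x1,y1=crop; im=im[y0:y1,x0:x1]
    cv2.imwrite('pics/'+fn,cv2.resize(im,None,fx=s,fy=s,interpolation=cv2.INTER_CUBIC))
def px2w(cam,uv,z):
    c=viewer.get_calibration(cam);K,R,t=[np.array(c[k]) for k in('camera_matrix','R','t')]
    out=[]
    for u,v in uv:
        d=R.T@np.linalg.solve(K,[u,v,1]);o=-R.T@t
        out.append(o+d*(z-o[2])/d[2])
    return np.array(out)
def w2px(cam,X):
    c=viewer.get_calibration(cam);K,R,t=[np.array(c[k]) for k in('camera_matrix','R','t')]
    p=(R@np.array(X).T).T+t; p=p@K.T
    return p[:,:2]/p[:,2:]
E
python3 - <<'E'
from h import *
print(ctrl.get_obs(),ctrl.grip_point_offset)
snap('top','a.png',None,1.5);snap('side','b.png',None,1.2)
for c in('top','side'):
    k=viewer.get_calibration(c);R=np.array(k['R']);print(c,k['camera_matrix'],-R.T@np.array(k['t']),R[2])
E
```

```text
{'time_s': 0.0, 'q': array([-1.47427671e+00,  1.81545527e-01,  1.60799830e+00, -2.67224697e-05,
        1.35381851e+00, -2.06299155e-01]), 'dq': array([ 5.38182124e-04, -2.55123061e-03,  4.96809840e-05,  1.26705401e-03,
       -3.76911160e-04,  1.68468908e-04]), 'joint_efforts': array([-1.03227380e-04, -4.44862354e+01, -3.51340699e+01, -4.02224859e-04,
        8.85483547e-03,  2.34084018e-05]), 'eef_pos': array([ 0.1714207 , -0.54822029,  0.20238638]), 'eef_rot': array([-8.84222608e-04,  9.88558658e-01,  1.50834338e-01,  3.55185039e-05]), 'wrist_force': array([-0.22241054, -0.45239173, -0.75763803]), 'torque': array([0.01804257, 0.05076878, 0.05610562]), 'opening': 1.000112417977539} 0.0187
top [[395.25684133   0.         256.23067174]
 [  0.         395.25684133 195.47465498]
 [  0.           0.           1.        ]] [0.39460584 0.00205999 1.17777742] [ 0.14747493  0.00196638 -0.98906384]
side [[405.33342375   0.         255.72964081]
 [  0.         405.33342375 190.14547897]
 [  0.           0.           1.        ]] [-0.13764808  0.87293838  0.6814969 ] [ 0.52180329 -0.69027221 -0.50124405]
```

View pics/a.png

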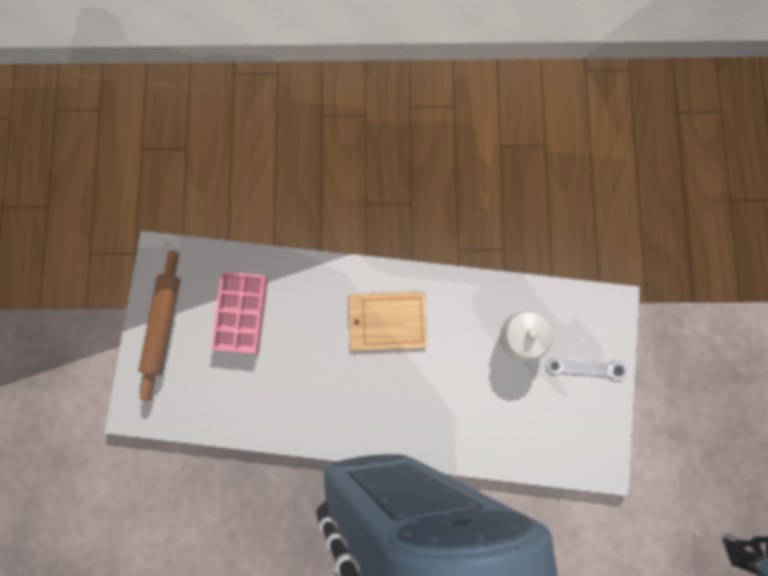

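View pics/b.png

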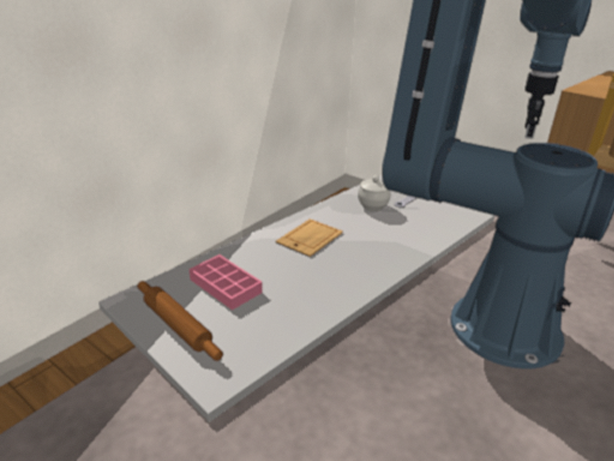

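The top view shows the counter's free edge running from (140,232) to (639,287), in 1.5x pixels. The board spans about (348–426, 292–352). Next I'll fit the edges with sub-pixel code.

```bash
cat > m.py <<'E'
from h import *
def edge(im,approx=((93,154.7),(426,191.3)),skip=()):
    # counter free edge: strongest saturation step along columns near the approximate line
    S=cv2.cvtColor(im,cv2.COLOR_BGR2LAB)[:,:,2].astype(float)
    S=cv2.GaussianBlur(S,(3,3),0); (a,b),(c,d)=approx; P=[]
    for u in range(int(a)+8,int(c)-8):
        if any(l<u<h for l,h in skip): continue
        v0=b+(d-b)*(u-a)/(c-a); r=np.arange(int(v0)-6,int(v0)+8)
        col=S[r,u]; hi=col[:3].mean(); lo=col[-3:].mean()
        if abs(hi-lo)<8: continue
        m=(hi+lo)/2; k=np.where((col[:-1]>m)&(col[1:]<=m))[0]
        if len(k): k=k[0]; P.append((u,r[k]+(col[k]-m)/(col[k]-col[k+1])))
    P=np.array(P,np.float32)
    for _ in range(2):
        vx,vy,x,y=cv2.fitLine(P,cv2.DIST_HUBER,0,.01,.01).ravel()
        res=(P[:,1]-y)*vx-(P[:,0]-x)*vy; P=P[abs(res)<1]
    vx,vy,x,y=cv2.fitLine(P,cv2.DIST_HUBER,0,.01,.01).ravel()
    f=lambda u:(u,y+(u-x)*vy/vx)
    print('edge pts',len(P),'rms',res.std())
    w=px2w('top',[f(a),f(c)],.022); 
    return w
def board(im,box=(215,160,305,245)):
    x0,y0,x1,y1=box; s=8
    c=cv2.resize(im[y0:y1,x0:x1],None,fx=s,fy=s,interpolation=cv2.INTER_CUBIC)
    B=cv2.cvtColor(c,cv2.COLOR_BGR2LAB)[:,:,2].astype(float)-128
    t=(np.percentile(B,98)+np.percentile(B,10))/2*0.9
    M=(B>t).astype(np.uint8)
    n,l,st,_=cv2.connectedComponentsWithStats(M); k=1+np.argmax(st[1:,4])
    ct=max(cv2.findContours((l==k).astype(np.uint8),0,1)[0],key=len).reshape(-1,2)
    uv=(ct+.5)/s-.5+[x0,y0]
    w=px2w('top',uv,.030)[:,:2]
    return cv2.minAreaRect((w*1000).astype(np.float32)),uv
if __name__=='__main__':
    im=cv2.imread('pics/raw_a.png')
    w=edge(im); d=w[0]-w[1]; d/=np.linalg.norm(d); n=np.array([d[1],-d[0]])
    yaw=np.arctan2(n[1],n[0]); print('edge',w[:,:2],'yaw deg',np.degrees(yaw))
    r,uv=board(im); print('board',r)
    bp=cv2.boxPoints(r)/1000; print(bp, 'to edge mm',(bp-w[0,:2])@n*1000)
    c=im[140:240,190:320].copy(); c=cv2.resize(c,None,fx=6,fy=6)
    for P,z in((bp,.03),(w[:,:2],.022)):
        q=w2px('top',np.c_[P,np.full(len(P),z)]); q=((q+.5-[190,140])*6-.5)
        cv2.polylines(c,[np.round(q).astype(int)],len(P)>2,(255,0,0),1)
    cv2.imwrite('pics/c.png',c)
E
python3 m.py
```

```text
edge pts 317 rms 0.10991389
edge [[ 0.70063952  0.49445914]
 [ 0.57941706 -0.49803749]] yaw deg -6.963553628849388
board ((512.2083740234375, 0.1054229736328125), (110.60552215576172, 149.70887756347656), 1.6992738246917725)
[[ 0.45471025  0.07328702]
 [ 0.45914966 -0.07635602]
 [ 0.56970656 -0.07307617]
 [ 0.5652671   0.07656687]] to edge mm [-193.05312343 -170.50404253  -61.16030937  -83.70945033]
```

View pics/c.png

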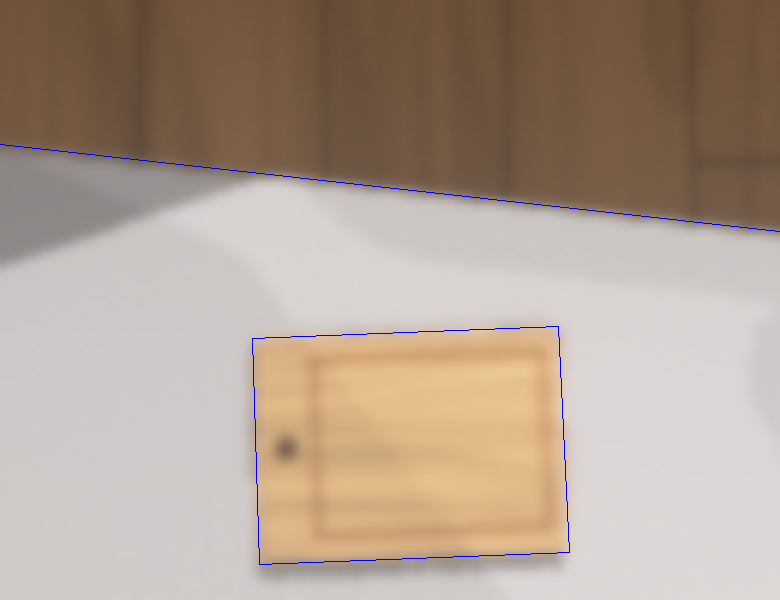

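The fit gives a board size of 110.6×149.7 mm, which matches. Counter yaw is −6.96° and board yaw is +1.7°. The leading middle is 72 mm short of the edge. I'll square the hand to the edge and move behind the board, keeping high.

```bash
python3 -m handwheel '[{"travel":[0,0,0],"dr":[0,0,0.21]},{"travel":[0,0,0],"dr":[0,0,0.2]},{"travel":[0,0,0],"dr":[0,0,0.2]},{"travel":[0,0,0],"dr":[0,0,0.2]},{"travel":[0.07,-0.24,0],"dr":[0,0,0]},{"travel":[0.07,-0.24,0],"dr":[0,0,0]},{"travel":[0.07,-0.24,0],"dr":[0,0,0]},{"travel":[0.07,-0.24,0],"dr":[0,0,0]},{"travel":[0.07,-0.24,0],"dr":[0,0,0]},{"travel":[0.07,-0.24,0],"dr":[0,0,0]},{"travel":[0.07,-0.24,0],"dr":[0,0,0]},{"travel":[0.07,-0.24,0],"dr":[0,0,0]},{"travel":[0.07,-0.24,0],"dr":[0,0,0]},{"travel":[0.07,-0.24,0],"dr":[0,0,0]},{"travel":[0.07,-0.24,0],"dr":[0,0,0]},{"travel":[0.07,-0.24,0],"dr":[0,0,0]},{"travel":[0.07,-0.24,0],"dr":[0,0,0]},{"travel":[0.07,-0.24,0],"dr":[0,0,0]},{"travel":[0,0,0],"dr":[0,0,0]}]' 1
cat > st.py <<'E'
from h import *
from scipy.spatial.transform import Rotation as Ro
o=ctrl.get_obs();q=o['eef_rot'];R=Ro.from_quat([q[1],q[2],q[3],q[0]]).as_matrix()
p=o['eef_pos'];n=np.array([.99263,-.12124]);e=np.array([.70064,.49446])
tgt=R.T@(np.array([.415,.012,.203])-p)
print('t',o['time_s'],'p',p.round(4),'toolx yaw',np.degrees(np.arctan2(R[1,0],R[0,0])).round(2),'zaxis',R[:,2].round(4),'edge-dist mm',((p[:2]-e)@n*1000).round(1),'to start (frac)',(tgt/.15).round(3),'F',o['wrist_force'].round(2),'op',o['opening'])
E
python3 st.py
```

```text
time_s: 1.68
eef_pos: [0.3931, -0.0453, 0.1981]
eef_rot: [-0.007, 0.997, -0.076, -0.001]
wrist_force: [-0.3, -1.2, -0.7]
opening: 1.002
t 1.6833 p [ 0.3931 -0.0453  0.1981] toolx yaw -8.67 zaxis [-9.000e-04  1.410e-02 -9.999e-01] edge-dist mm -239.8 to start (frac) [ 0.086 -0.4   -0.027] F [-0.3  -1.25 -0.67] op 1.002378472693955
```

```bash
python3 -m handwheel '[{"travel":[0.04,-0.2,0],"dr":[-0.027,0,-0.057]},{"travel":[0.04,-0.2,0],"dr":[0,0,0]},{"travel":[0,0,0.2],"dr":[0,0,0]},{"travel":[0,0,0.2],"dr":[0,0,0]},{"travel":[0,0,0.2],"dr":[0,0,0]},{"travel":[0,0,0.2],"dr":[0,0,0]},{"travel":[0,0,0.1],"dr":[0,0,0]},{"travel":[0,0,0],"dr":[0,0,0]},{"travel":[0,0,0],"dr":[0,0,0]}]' 1
python3 st.py; python3 - <<'E'
from h import *
snap('side','d.png',(180,130,350,260),4.5)
E
```

```text
time_s: 2.43
eef_pos: [0.4144, 0.0168, 0.0591]
eef_rot: [0.001, 0.998, -0.057, 0.0]
wrist_force: [0.1, -1.2, 0.0]
opening: 0.998
t 2.4333 p [0.4144 0.0168 0.0591] toolx yaw -6.48 zaxis [ 3.0e-04 -2.3e-03 -1.0e+00] edge-dist mm -226.2 to start (frac) [ 0.008  0.034 -0.959] F [ 0.14 -1.24  0.  ] op 0.9984373582658276
```

View pics/d.png

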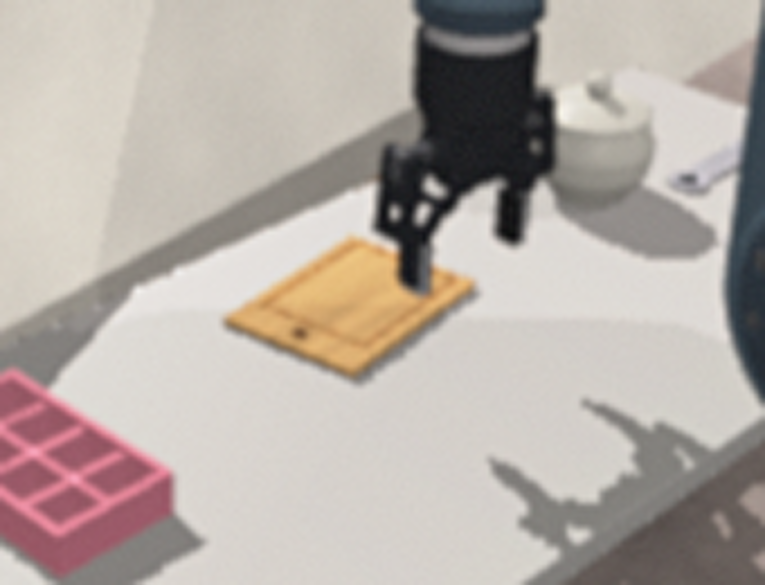

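The open fingertips (near tip at crop 415,292) are still above the counter and behind the board. I'll descend and feel for the counter.

```bash
python3 -m handwheel '[{"travel":[0,0.03,0.1],"dr":[0.004,0,0.016]},{"travel":[0,0,0.1],"dr":[0,0,0]},{"travel":[0,0,0.03],"dr":[0,0,0]},{"travel":[0,0,0],"dr":[0,0,0]},{"travel":[0,0,0],"dr":[0,0,0]}]' 1
python3 st.py; python3 -m handwheel '[{"travel":[0,0,0.02],"dr":[0,0,0]},{"travel":[0,0,0.02],"dr":[0,0,0]},{"travel":[0,0,0],"dr":[0,0,0]}]' 1; python3 st.py
```

```text
time_s: 2.9
eef_pos: [0.4201, 0.0099, 0.0307]
eef_rot: [0.001, 0.998, -0.061, 0.006]
wrist_force: [-0.4, -0.4, 0.1]
opening: 0.999
t 2.9 p [0.4201 0.0099 0.0307] toolx yaw -7.01 zaxis [ 0.0124 -0.0034 -0.9999] edge-dist mm -219.8 to start (frac) [-0.021 -0.007 -1.149] F [-0.43 -0.37  0.07] op 0.998818343458077
time_s: 3.15
eef_pos: [0.4227, 0.0093, 0.0272]
eef_rot: [0.002, 0.998, -0.061, 0.009]
wrist_force: [1.2, -0.0, 0.5]
opening: 1.0
t 3.15 p [0.4227 0.0093 0.0272] toolx yaw -7.0 zaxis [ 0.0178 -0.0049 -0.9998] edge-dist mm -217.1 to start (frac) [-0.032 -0.008 -1.173] F [ 1.16 -0.03  0.5 ] op 1.0001015457083808
```

```bash
python3 -c "
from h import *
print(ctrl.get_obs()['q'].round(3))"
```

```text
[-0.26   0.087  2.124 -0.     0.912  1.433]
```

```bash
python3 -m handwheel '[{"travel":[-0.02,0,0.05],"dr":[-0.006,-0.034,0]},{"travel":[-0.01,0,0],"dr":[0,0,0]},{"travel":[0,0,0],"dr":[0,0,0]},{"travel":[0,0,0],"dr":[0,0,0]}]' 1
python3 st.py; python3 -m handwheel '[{"travel":[0,0,0.02],"dr":[0,-0.01,0]},{"travel":[0,0,0],"dr":[0,0,0]},{"travel":[0,0,0],"dr":[0,0,0]}]' 1; python3 st.py
```

```text
time_s: 3.48
eef_pos: [0.4185, 0.0099, 0.0195]
eef_rot: [0.003, 0.998, -0.061, -0.0]
wrist_force: [-0.0, 0.1, -0.3]
opening: 1.001
t 3.4833 p [0.4185 0.0099 0.0195] toolx yaw -6.98 zaxis [-0.0012 -0.0062 -1.    ] edge-dist mm -221.3 to start (frac) [-0.025 -0.003 -1.223] F [-0.02  0.11 -0.33] op 1.0005466140327248
time_s: 3.73
eef_pos: [0.4183, 0.01, 0.0161]
eef_rot: [0.003, 0.998, -0.061, -0.003]
wrist_force: [-0.5, -0.0, 0.5]
opening: 1.006
t 3.7333 p [0.4183 0.01   0.0161] toolx yaw -6.98 zaxis [-0.0073 -0.0054 -1.    ] edge-dist mm -221.5 to start (frac) [-0.032 -0.003 -1.246] F [-0.45 -0.03  0.51] op 1.0055186249287993
```

```bash
python3 -m handwheel '[{"travel":[0,0,0.02],"dr":[0.01,0.014,0]},{"travel":[0,0,0],"dr":[0,0,0]},{"travel":[0,0,0],"dr":[0,0,0]}]' 1; python3 st.py;  python3 - <<'E'
from h import *
snap('side','e.png',(200,150,310,240),7)
snap('wrist','e2.png')
E
```

```text
time_s: 3.98
eef_pos: [0.4183, 0.01, 0.0127]
eef_rot: [0.0, 0.998, -0.061, 0.001]
wrist_force: [1.2, 0.4, 0.2]
opening: 0.995
t 3.9833 p [0.4183 0.01   0.0127] toolx yaw -6.97 zaxis [ 1.4e-03 -6.0e-04 -1.0e+00] edge-dist mm -221.5 to start (frac) [-0.022 -0.01  -1.269] F [1.23 0.44 0.23] op 0.995146428337259
```

View pics/e.png

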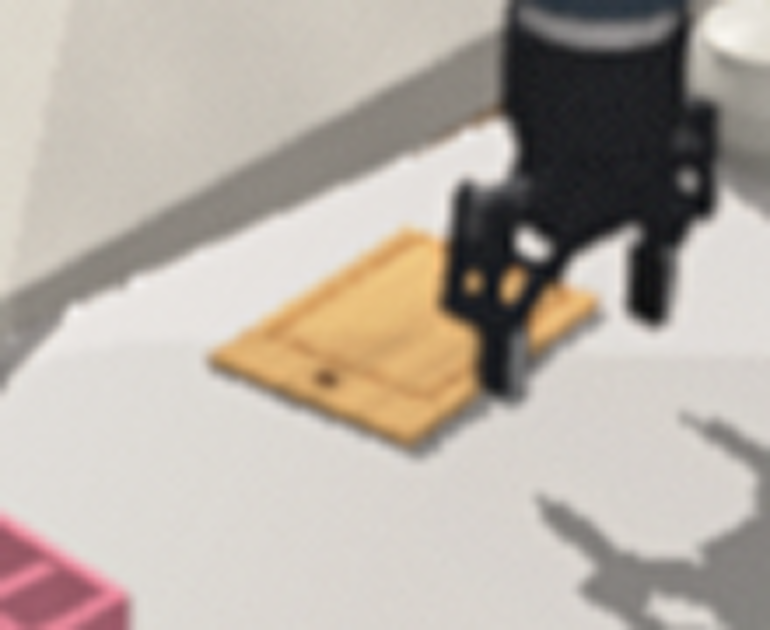

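```bash
python3 - <<'E'
from h import *
p=np.array([.4183,.0100]);yt=np.array([-.1213,-.9926]);n=np.array([.9926,-.1213])
for s in (.0425,.057):
  for a in(-.011,.011):
    for z in(.022,.027,.035):
      X=np.r_[p-s*yt+a*n,z]
      print(s,a,z,((w2px('side',[X])[0]+.5-[200,150])*7).round(0),((w2px('side',[np.r_[p+s*yt+a*n,z]])[0]+.5-[200,150])*7).round(0))
E
```

```text
0.0425 -0.011 0.022 [521. 472.] [653. 397.]
0.0425 -0.011 0.027 [522. 462.] [654. 387.]
0.0425 -0.011 0.035 [523. 446.] [655. 372.]
0.0425 0.011 0.022 [483. 451.] [615. 378.]
0.0425 0.011 0.027 [483. 441.] [616. 368.]
0.0425 0.011 0.035 [484. 425.] [617. 352.]
0.057 -0.011 0.022 [498. 485.] [675. 385.]
0.057 -0.011 0.027 [498. 475.] [675. 375.]
0.057 -0.011 0.035 [499. 459.] [677. 360.]
0.057 0.011 0.022 [459. 464.] [636. 366.]
0.057 0.011 0.027 [460. 454.] [637. 356.]
0.057 0.011 0.035 [460. 438.] [638. 341.]
```

```bash
python3 - <<'E'
from h import *
X=np.array([[.4547,.0733,.03],[.4591,-.0764,.03],[.5697,-.0731,.03],[.5653,.0766,.03],[.4183,.01,.0127],[.4183,.01,.17]])
print(((w2px('side',X)+.5-[200,150])*7).round(0))
# near fingertip: height consistent w/ being in plane of fingers
E
```

```text
[[413. 440.]
 [605. 298.]
 [408. 225.]
 [208. 355.]
 [568. 442.]
 [589. 114.]]
```

View pics/e2.png

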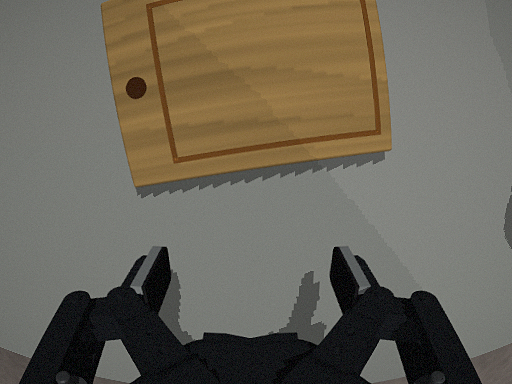

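```bash
cat > tri.py <<'E'
from h import *
def wray(u,v):
    c=viewer.get_calibration('wrist');K,R,t=[np.array(c[k]) for k in('camera_matrix','R','t')]
    d=np.array([u-K[0,2],v-K[1,2]]);r=np.hypot(*d);th=r/K[0,0]
    return -R.T@t,R.T@np.r_[np.sin(th)*d/r,np.cos(th)],K,R
def sray(u,v):
    c=viewer.get_calibration('side');K,R,t=[np.array(c[k]) for k in('camera_matrix','R','t')]
    d=R.T@np.linalg.solve(K,[u,v,1]);return -R.T@t,d/np.linalg.norm(d)
o1,d1,K,R=wray(160,248);print('wrist cam',o1.round(3),'axis',R[2].round(3),K[0])
for uv in((160,248),(342,248),(151,247),(168,247)):
    o1,d1,_,_=wray(*uv)
    s=(505,398) if uv[0]<250 else (650,322)
    o2,d2=sray(s[0]/7+200-.5,s[1]/7+150-.5)
    A=np.c_[d1,-d2];k=np.linalg.lstsq(A,o2-o1,rcond=None)[0]
    print(uv,(o1+k[0]*d1).round(4),(o2+k[1]*d2).round(4))
# validate with board corners in wrist
for uv in((136,187),(392,150)):
    o1,d1,_,_=wray(*uv);print((o1+d1*(.03-o1[2])/d1[2]).round(4))
E
python3 tri.py
```

```text
wrist cam [0.503 0.    0.184] axis [-0.322  0.04  -0.946] [297.31863964   0.         249.93223409]
(160, 248) [0.4312 0.0572 0.0514] [0.4241 0.0514 0.0527]
(342, 248) [ 0.4168 -0.0397  0.0472] [ 0.4142 -0.0431  0.0499]
(151, 247) [0.4329 0.0616 0.0527] [0.4227 0.0534 0.0543]
(168, 247) [0.4306 0.0532 0.0499] [0.4257 0.049  0.0509]
[0.4601 0.0715 0.03  ]
[ 0.4644 -0.0761  0.03  ]
```

The wrist and side views together put the open fingertips at z ≈ 0.05. That is well above what the 13 mm retraction would give, and the lack of contact force agrees. I'll keep descending in small steps and watch the force.

```bash
S() { python3 -c "
from h import *
o=ctrl.get_obs();print(o['eef_pos'].round(4),o['wrist_force'].round(1))"; }
python3 -m handwheel '[{"travel":[0,0,0.03],"dr":[0,0,0]},{"travel":[0,0,0],"dr":[0,0,0]}]' 1 >/dev/null; S
python3 -m handwheel '[{"travel":[0,0,0.02],"dr":[0,0,0]},{"travel":[0,0,0],"dr":[0,0,0]}]' 1 >/dev/null; python3 st.py
python3 - <<'E'
from h import *
snap('wrist','f.png',(100,120,400,345),2.6)
E
```

```text
[0.4185 0.0099 0.0081] [-0.9 -0.1  0.9]
t 4.4167 p [0.4185 0.0099 0.0047] toolx yaw -6.97 zaxis [ 1.8e-03 -8.0e-04 -1.0e+00] edge-dist mm -221.3 to start (frac) [-0.022 -0.01  -1.322] F [0.32 0.49 0.91] op 1.0008624426058796
```

```bash
S() { python3 -c "
from h import *
o=ctrl.get_obs();print(o['eef_pos'].round(4),o['wrist_force'].round(1))"; }
python3 -m handwheel '[{"travel":[0,0,0.02],"dr":[0,0,0]},{"travel":[0,0,0],"dr":[0,0,0]}]' 1 >/dev/null; S
python3 -m handwheel '[{"travel":[0,0,0.02],"dr":[0,0,0]},{"travel":[0,0,0],"dr":[0,0,0]}]' 1 >/dev/null; S
python3 -m handwheel '[{"travel":[0,0,0.01],"dr":[0,0,0]},{"travel":[0,0,0],"dr":[0,0,0]}]' 1 >/dev/null; python3 st.py
python3 - <<'E'
from h import *
snap('side','g.png',(200,150,310,240),7)
snap('wrist','g2.png')
a=cv2.imread('pics/g.png');b=cv2.imread('pics/g2.png')
E
```

```text
[0.4188 0.0099 0.0017] [ 0.1 -0.1 -0.6]
[ 0.4189  0.0099 -0.0016] [ 0.5  0.3 -0.1]
t 4.9667 p [ 0.4188  0.0099 -0.0033] toolx yaw -6.96 zaxis [ 2.1e-03 -9.0e-04 -1.0e+00] edge-dist mm -221.0 to start (frac) [-0.024 -0.01  -1.376] F [-0.   -0.09  0.22] op 0.9985265717267828
```

View pics/g.png

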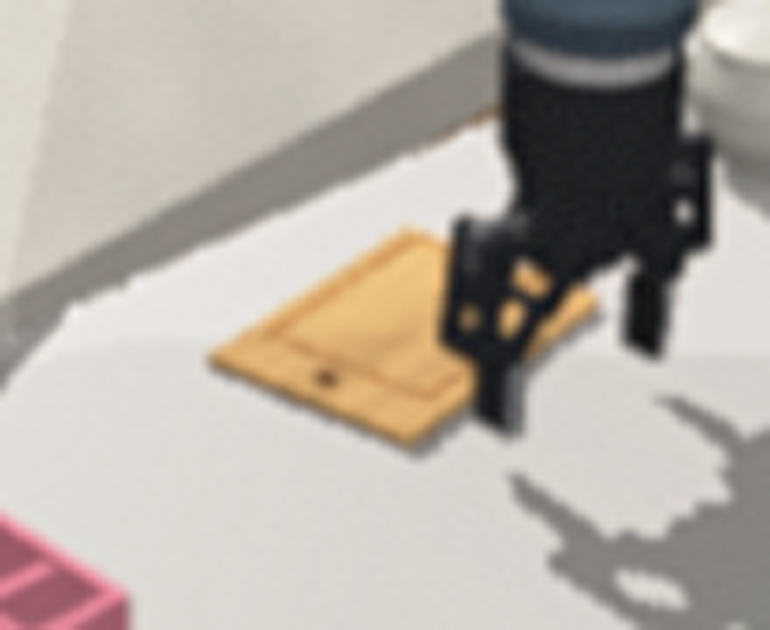

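The shadow is closing on the near tip: (500,435) against (515,475), so about 11 mm is left. I'll continue down until light contact, then back off.

```bash
S() { python3 -c "
from h import *
o=ctrl.get_obs();print(o['eef_pos'].round(4),o['wrist_force'].round(1))"; }
python3 -m handwheel '[{"travel":[-0.01,0,0.04],"dr":[0,-0.004,0]},{"travel":[0,0,0],"dr":[0,0,0]}]' 1 >/dev/null; S
python3 -m handwheel '[{"travel":[0,0,0.01],"dr":[0,0,0]},{"travel":[0,0,0],"dr":[0,0,0]}]' 1 >/dev/null; S
python3 -m handwheel '[{"travel":[0,0,0.01],"dr":[0,0,0]},{"travel":[0,0,0],"dr":[0,0,0]}]' 1 >/dev/null; python3 st.py
```

```text
[ 0.4178  0.0099 -0.0093] [-0.1  0.6 -0.9]
[ 0.4176  0.0099 -0.0112] [-0.1 -0.2 -0.7]
t 5.5667 p [ 0.4175  0.01   -0.013 ] toolx yaw -6.96 zaxis [ 5.e-04 -8.e-04 -1.e+00] edge-dist mm -222.3 to start (frac) [-0.017 -0.01  -1.44 ] F [-0.01  0.4  -0.38] op 1.0001487541562184
```

```bash
S() { python3 -c "
from h import *
o=ctrl.get_obs();print(o['eef_pos'].round(4),o['wrist_force'].round(1))"; }
python3 -m handwheel '[{"travel":[0,0,0.008],"dr":[0,0,0]},{"travel":[0,0,0],"dr":[0,0,0]}]' 1 >/dev/null; S
python3 - <<'E'
from h import *
snap('side','i.png',(200,150,310,240),7)
E
```

```text
[ 0.4176  0.01   -0.0143] [-0.5 -0.3  0.2]
```

View pics/i.png

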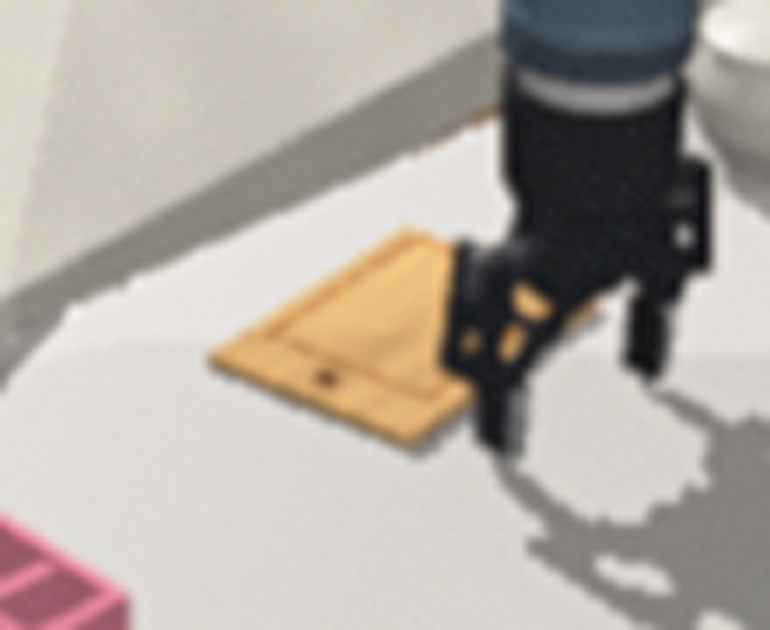

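The shadow meets the near tip at (500,455), so the tips are 1–2 mm above the counter. I'll start pushing.

```bash
python3 -m handwheel '[{"travel":[0.05,0,0],"dr":[0,0,0]},{"travel":[0.05,0,0],"dr":[0,0,0]},{"travel":[0.05,0,0],"dr":[0,0,0]},{"travel":[0.05,0,0],"dr":[0,0,0]},{"travel":[0.05,0,0],"dr":[0,0,0]},{"travel":[0.05,0,0],"dr":[0,0,0]},{"travel":[0,0,0],"dr":[0,0,0]}]' 1 >/dev/null; python3 st.py
```

```text
t 6.3667 p [ 0.4677  0.004  -0.014 ] toolx yaw -6.95 zaxis [ 9.e-04 -7.e-04 -1.e+00] edge-dist mm -171.8 to start (frac) [-0.354 -0.01  -1.447] F [-0.21 -0.85  0.1 ] op 0.9967979686791765
```

```bash
python3 - <<'E'
from h import *
snap('top','j_.png');snap('wrist','j__.png')
a=cv2.resize(cv2.imread('pics/j_.png')[140:250,190:320],None,fx=3.4,fy=3.4)
b=cv2.resize(cv2.imread('pics/j__.png'),(400,300));c=np.zeros((374,860,3),np.uint8)
c[:a.shape[0],:a.shape[1]]=a[:374];c[:300,445:845]=b
cv2.imwrite('pics/j.png',c[:,:845][:, :])
cv2.imwrite('pics/j.png',cv2.resize(c,(790,344)))
E
```

```text
(no output)
```

View pics/j.png

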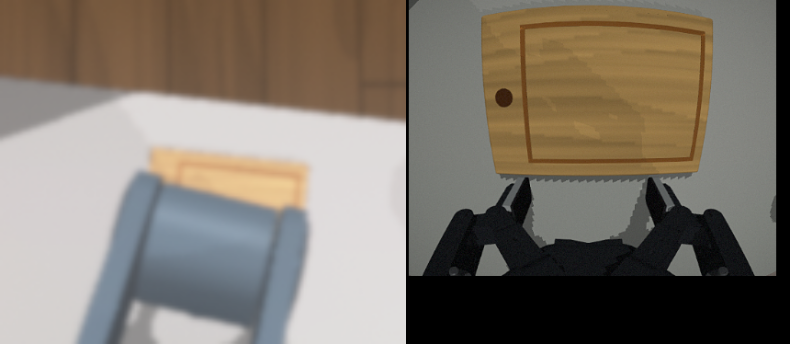

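The board is now square to the fingers, and its leading side is visible at (150,150)–(308,165) in the top crop. I'll measure that edge to calibrate the remaining travel.

```bash
cat > lead.py <<'E'
import sys
from h import *
im=cv2.imread('pics/raw_'+sys.argv[1]); vlo,vhi=map(int,sys.argv[2:4])
n=np.array([.99263,-.12124]);e=np.array([.70064,.49446])
B=cv2.GaussianBlur(cv2.cvtColor(im,cv2.COLOR_BGR2LAB)[:,:,2],(3,3),0).astype(float)
P=[]
for u in range(242,282):
    c=B[vlo:vhi,u];m=(c[:3].mean()+c[-3:].mean())/2
    k=np.where((c[:-1]<m)&(c[1:]>=m))[0]
    if len(k):k=k[0];P.append((u,vlo+k+(m-c[k])/(c[k+1]-c[k])))
P=np.array(P)
W=px2w('top',P,.030)[:,:2]
d=(W-e)@n*1000;t=W@np.array([.12124,.99263])*1000
f=np.polyfit(t,d,1);r=d-np.polyval(f,t);g=abs(r)<1.5;f=np.polyfit(t[g],d[g],1)
print('n',g.sum(),'lead dist mm',np.polyval(f,t.mean()).round(2),'skew deg',np.degrees(np.arctan(f[0])).round(2),'rms',r[g].std().round(2), 'lat range',t.min().round(0),t.max().round(0))
print(((ctrl.get_obs()['eef_pos'][:2]-e)@n*1000).round(1))
E
python3 lead.py j_.png 182 195
```

```text
n 40 lead dist mm -54.33 skew deg -0.48 rms 0.16 lat range 2.0 117.0
-173.3
```

```bash
python3 -m handwheel '[{"travel":[0.05,0,0],"dr":[0,0,0]},{"travel":[0.05,0,0],"dr":[0,0,0]},{"travel":[0.05,0,0],"dr":[0,0,0]},{"travel":[0.05,0,0],"dr":[0,0,0]},{"travel":[0.05,0,0],"dr":[0,0,0]},{"travel":[0.05,0,0],"dr":[0,0,0]},{"travel":[0.05,0,0],"dr":[0,0,0]},{"travel":[0.03,0,0],"dr":[0,0,0]},{"travel":[0.02,0,0],"dr":[0,0,0]},{"travel":[0,0,0],"dr":[0,0,0]},{"travel":[0,0,0],"dr":[0,0,0]}]' 1 >/dev/null; python3 st.py
python3 - <<'E'
from h import *
snap('top','k.png')
im=cv2.imread('pics/k.png');print(cv2.cvtColor(im,cv2.COLOR_BGR2LAB)[155:185,262,2], im[155:185,262].sum(1))
E
```

```text
t 7.3833 p [ 0.5305 -0.0034 -0.0154] toolx yaw -6.95 zaxis [-3.8e-03  1.0e-04 -1.0e+00] edge-dist mm -108.5 to start (frac) [-0.782 -0.008 -1.453] F [-2.18  0.75  1.68] op 1.001696078822869
[147 147 147 147 146 147 146 146 146 146 146 146 149 153 158 159 155 141
 125 119 117 117 117 117 117 117 117 117 117 117] [268 270 270 270 271 270 272 271 271 271 275 280 318 407 498 532 503 431
 385 378 386 395 406 419 434 450 463 469 465 457]
```

```bash
sed -i 's/^B=.*/B=cv2.GaussianBlur(im,(3,3),0).astype(float).sum(2) if len(sys.argv)>4 else cv2.GaussianBlur(cv2.cvtColor(im,cv2.COLOR_BGR2LAB)[:,:,2],(3,3),0).astype(float)/; s/^    c=B\[vlo:vhi,u\];m=.*/    c=B[vlo:vhi,u]; c=c[:c.argmax()+1]; m=(c[:3].mean()+c[-1])\/2/' lead.py
python3 lead.py k.png 157 175 f
python3 -m handwheel '[{"travel":[0.05,0,-0.007],"dr":[0,0.007,0]},{"travel":[0.05,0,0],"dr":[0,0,0]},{"travel":[0.04,0,0],"dr":[0,0,0]},{"travel":[0.02,0,0],"dr":[0,0,0]},{"travel":[0,0,0],"dr":[0,0,0]},{"travel":[0,0,0],"dr":[0,0,0]}]' 1 >/dev/null; python3 st.py
python3 - <<'E'
from h import *
snap('top','l.png')
im=cv2.imread('pics/l.png');print(im[145:175,262].sum(1))
E
python3 lead.py l.png 147 170 f
```

```text
n 40 lead dist mm 10.43 skew deg 0.25 rms 0.34 lat range 9.0 125.0
-108.6
t 7.9333 p [ 0.5565 -0.0065 -0.0144] toolx yaw -6.96 zaxis [ 4.e-04 -3.e-04 -1.e+00] edge-dist mm -82.4 to start (frac) [-0.95  -0.008 -1.45 ] F [-1.26  0.41 -0.52] op 1.0020357351202092
[264 264 267 264 267 267 268 271 269 270 271 274 275 291 369 446 429 387
 382 389 399 413 426 443 458 465 466 457 445 433]
n 24 lead dist mm 35.49 skew deg -1.85 rms 0.64 lat range 11.0 129.0
-82.4
```

```bash
python3 -m handwheel '[{"travel":[0.015,0,0],"dr":[0,0,0]},{"travel":[0.008,0,0],"dr":[0,0,0]},{"travel":[0,0,0],"dr":[0,0,0]},{"travel":[0,0,0],"dr":[0,0,0]}]' 1 >/dev/null; python3 st.py
python3 -m handwheel '[{"travel":[-0.05,0,0],"dr":[0,0,0]},{"travel":[-0.1,0,-0.05],"dr":[0,0,0]},{"travel":[-0.2,0,-0.1],"dr":[0,0,0]},{"travel":[-0.2,0,-0.1],"dr":[0,0,0]},{"travel":[-0.2,0.1,-0.1],"dr":[0,0,0]},{"travel":[-0.1,0.25,-0.1],"dr":[0,0,0]},{"travel":[0,0.25,-0.2],"dr":[0,0,0]},{"travel":[0,0.25,-0.2],"dr":[0,0,0]},{"travel":[0,0.25,-0.2],"dr":[0,0,0]},{"travel":[0,0.25,0],"dr":[0,0,0]},{"travel":[0,0.25,0],"dr":[0,0,0]},{"travel":[0,0,0],"dr":[0,0,0]},{"travel":[0,0,0],"dr":[0,0,0]}]' 1; python3 st.py
python3 - <<'E'
from h import *
snap('top','m_.png')
im=cv2.imread('pics/raw_m_.png')
cv2.imwrite('pics/m.png',cv2.resize(im[135:235,195:325],None,fx=6,fy=6,interpolation=cv2.INTER_CUBIC))
E
```

```text
t 8.3167 p [ 0.5594 -0.0068 -0.0144] toolx yaw -6.96 zaxis [-6.e-04 -1.e-04 -1.e+00] edge-dist mm -79.5 to start (frac) [-0.971 -0.008 -1.449] F [-1.35 -0.33  1.2 ] op 0.9952396738724341
time_s: 9.4
eef_pos: [0.3952, -0.2246, 0.1392]
eef_rot: [0.004, 0.998, -0.058, 0.003]
wrist_force: [0.4, 0.3, -1.5]
opening: 0.997
t 9.4 p [ 0.3952 -0.2246  0.1392] toolx yaw -6.7 zaxis [ 0.0058 -0.0087 -0.9999] edge-dist mm -216.0 to start (frac) [-0.05  -1.579 -0.438] F [ 0.4   0.28 -1.48] op 0.9973595544736162
```

View pics/m.png

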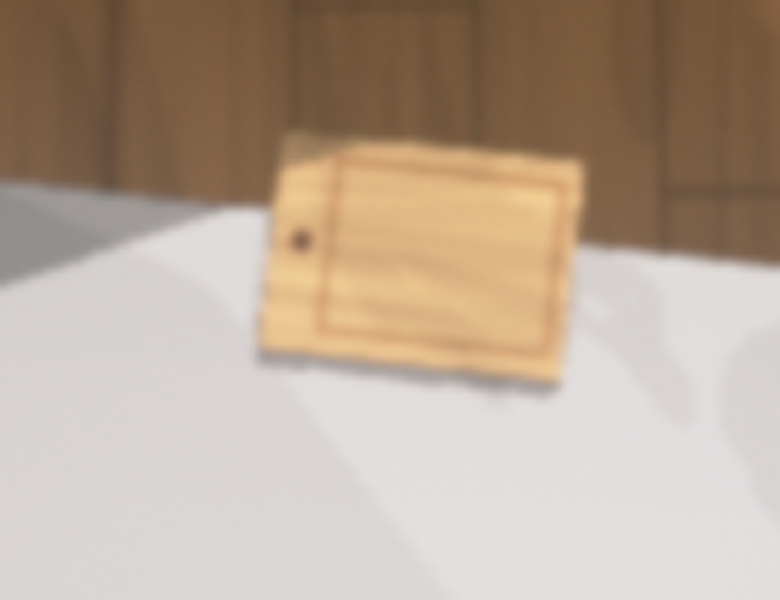

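The board overhangs and the hand is clear. Leading side is (285,135)–(583,162) and trailing side is (260,350)–(558,380), in 6x crop pixels. Now a precise fit of the trailing and leading sides.

```bash
cat > fin.py <<'E'
import sys
from h import *
from m import edge
im=cv2.imread('pics/raw_'+sys.argv[1]);w=edge(im,skip=((232,300),))
d=w[0]-w[1];d/=np.linalg.norm(d);d=d[:2];n=np.array([d[1],-d[0]]);e=w[0,:2];print('yaw',np.degrees(np.arctan2(n[1],n[0])))
B=cv2.cvtColor(im,cv2.COLOR_BGR2LAB)[:,:,2].astype(float);G=im.astype(float).sum(2)
def fit(name,A,us,f,half,sg):
    P=[]
    for u in us:
        v0=int(f(u));r=np.arange(v0-half,v0+half+1);c=A[r,u]*sg
        m=(c[:2].mean()+c[-2:].mean())/2;k=np.where((c[:-1]<m)&(c[1:]>=m))[0]
        if len(k):k=k[0];P.append((u,r[k]+(m-c[k])/(c[k+1]-c[k])))
    W=px2w('top',P,.030)[:,:2];y=(W-e)@n*1000;t=(W-e)@d*1000
    for _ in range(3):
        q=np.polyfit(t,y,1);g=abs(y-np.polyval(q,t))<1.2;y,t=y[g],t[g]
    print(name,len(y),'dist',np.polyval(q,t.mean()).round(2),'skew',np.degrees(np.arctan(q[0])).round(2),'lat',t.min().round(),t.max().round())
fit('trail',B,range(242,286),lambda u:193.8+(u-239)*.1007,4,-1)
fit('lead',G,range(253,288),lambda u:157.8+(u-243)*.093,4,1)
E
python3 fin.py m_.png
python3 - <<'E'
exec(open('m.py').read().split("if __name__")[0])
im=cv2.imread('pics/raw_a.png');im2=cv2.imread('pics/raw_m_.png')
# bystander change check
for nm,(x0,y0,x1,y1) in dict(pin=(90,160,125,270),tray=(138,175,182,240),bowl=(330,203,372,245),opener=(362,232,420,258)).items():
    print(nm,cv2.absdiff(im[y0:y1,x0:x1],im2[y0:y1,x0:x1]).max())
E
```

```text
edge pts 250 rms 0.089874476
yaw -6.9881646450901025
trail 44 dist -71.9 skew -0.11 lat -588.0 -461.0
lead 34 dist 39.08 skew -1.01 lat -582.0 -483.0
pin 20
tray 11
bowl 140
opener 127
```

```bash
python3 -m handwheel '[{"travel":[0,0,-0.2],"dr":[0,0,0]},{"travel":[0,0,-0.2],"dr":[0,0,0]},{"travel":[0,0,-0.2],"dr":[0,0,0]},{"travel":[-0.1,-0.25,0],"dr":[0,0,0]},{"travel":[-0.1,-0.25,0],"dr":[0,0,0]},{"travel":[0,-0.25,0],"dr":[0,0,0]},{"travel":[0,-0.25,0],"dr":[0,0,0]},{"travel":[0,-0.25,0],"dr":[0,0,0]},{"travel":[0,0,0],"dr":[0,0,0]},{"travel":[0,0,0],"dr":[0,0,0]},{"travel":[0,0,0],"dr":[0,0,0]}]' 1
python3 - <<'E'
from h import *
snap('top','n_.png');im=cv2.imread('pics/raw_a.png');im2=cv2.imread('pics/raw_n_.png')
for nm,(x0,y0,x1,y1) in dict(pin=(90,160,125,270),tray=(138,175,182,240),bowl=(330,203,372,245),opener=(362,232,420,258)).items():
    a,b=[cv2.cvtColor(i[y0:y1,x0:x1],cv2.COLOR_BGR2GRAY).astype(np.float32) for i in(im,im2)]
    print(nm,cv2.phaseCorrelate(a,b),abs(a-b).max())
cv2.imwrite('pics/n.png',cv2.resize(im2,None,fx=1.5,fy=1.5))
E
python3 fin.py n_.png
```

```text
time_s: 10.37
eef_pos: [0.3806, -0.0117, 0.2267]
eef_rot: [0.0, 0.999, -0.049, 0.001]
wrist_force: [-0.8, 0.3, 0.0]
opening: 1.002
pin ((0.010010936150600003, -0.029479407020048143), 0.9765311473497638) 16.0
tray ((0.5140654839997616, 0.014829776662395489), 1.0019736886024475) 6.0
bowl ((0.4964331657751302, 0.4919057216892604), 0.9846745633490291) 23.0
opener ((-0.11194251552671375, 0.4551301386825042), 0.9414835815076474) 21.0
edge pts 250 rms 0.085505396
yaw -6.9770343493318485
trail 44 dist -71.88 skew 0.01 lat -588.0 -461.0
lead 34 dist 39.02 skew -0.91 lat -582.0 -483.0
```

View pics/n.png

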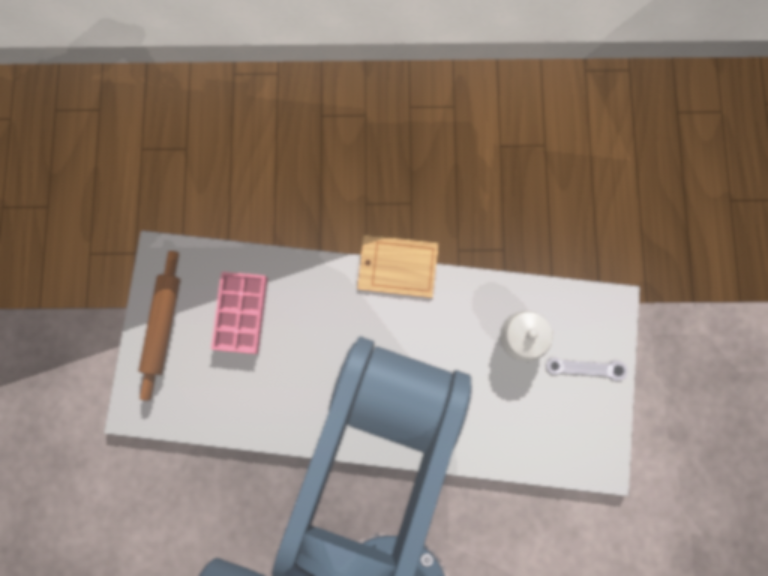

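The board overhangs with its trailing side parallel to the counter edge. The bystanders are unmoved and the hand is well clear, so I'm handing in.

```bash
python3 -c "
from h import *
ctrl.hand_in()"
```

```text
the job is handed in; nothing more can be done
```

I pushed the board out over the free edge with both open fingertips, backed the hand off and lifted it clear, and handed in at about 10.4 s. The board measured about 38.5 mm of overhang against the 40 mm asked.

- **Overhang:** the trailing side sat 71.9 mm inside the edge, which gives 38.1 mm. The leading side measured directly gave 39.0 mm. I left the 1–2 mm shortfall rather than nudge again, since it is near the 2 mm calibration accuracy.
- **Squareness:** the trailing-side fit gave 0.0° against the edge. The leading-side fit gave −0.9°, but it is less reliable because it is seen against the wooden floor.
- **Bystanders:** the rolling pin, ice tray, sugar bowl and bottle opener sit at the same pixels as in the first top image. An image-shift check reported about half a pixel for all but the rolling pin, which I took as an artefact of the method because the direct picture differences were small.
- **Forces:** the wrist readings I took stayed below about 3 N; I sampled them only between moves.
- **Fingertip height:** when open, the fingertips stood about 40 mm behind the TCP instead of the 13 mm given. I set the pushing height from the camera and the fingers' shadow, with the force reading as a check.

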